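Point-and-check before closing the last breaker

TASK

Do the point-and-check on this control panel, then put its last circuit on: point down at the red emergency-stop mushroom for two seconds, then at the one three-pole breaker that is still off for two seconds, each time holding the fingertips a couple of centimetres above it without touching. Then push that breaker's blue toggle with a fingertip all the way over, away from you, to on, and draw back. Touch none of the control devices on the strip nor the other two breakers, and leave the tools and loose parts where they are.

Things in the scene. Friction and masses are not known exactly. Their poses are not given: they have to be found in the camera images.
- panel: Fixed white panel lying flat, 340 (x) by 500 (y) mm, turned up to 9 degrees with all on it. Origin: centre of its underside, on the table; +x away from the robot. From near to far, tops above the table: duct 70 mm; three breakers between two contactors (108 mm); duct 70 mm; terminals 67 mm; control strip 80 by 340 mm (80 mm).
- off_breaker: The three-pole breaker that is OFF: white, fixed, 86 (x) by 54 (y) mm, nose (middle 45 mm of its length) 60 mm above its origin, shoulders 44 mm. Origin: middle of its underside, 27.5 mm above the table; +x away from the robot, z up. Its blue toggle leans towards the robot, with a green strip beyond it. The breakers stand 85 mm apart in any order.
- on_breaker_1: One of the two breakers already ON; same shape and origin as the off breaker. Its blue toggle leans away from the robot, with a red strip on the near side. Not to be touched.
- on_breaker_2: One of the two breakers already ON; same shape and origin as the off breaker. Its blue toggle leans away from the robot, with a red strip on the near side. Not to be touched.
- off_breaker_toggle (a joint): Off breaker's toggle, rad: 0 off (leans 0.55 to -x), 1.1 fully on (0.55 to +x, hard stop). Bar 46 mm wide (y), 8 thick, top edge 26 mm from its hinge axis, which runs along y 54 mm above the breaker's origin. Off, its top edge is 17 mm to -x, 76 mm up. A tip on its -x side, 5 mm above the nose, moved to +x pushes it; 3 to 8 N; smooth plastic. It stays where left.
- on_breaker_1_toggle (a joint): Toggle of a breaker that is already on, same scale; about 1.1.
- on_breaker_2_toggle (a joint): Toggle of a breaker that is already on, same scale; about 1.1.
- emergency_stop: Emergency stop on the control strip, fixed, latched in: red mushroom head 40 mm across on a black collar and a yellow disc 60 mm across. Origin: centre of its underside on the strip, 80 mm above the table. It and the other three control devices stand in a row along y, 70 mm apart, in any order.
- emergency_stop_top (a point): Centre of the top of the red mushroom head, 36 mm above the strip, 116 mm above the table.
- start_button: Green push button on the control strip in a metal bezel 30 mm across, standing 10 mm high. Origin: centre of its underside on the strip. Not to be touched.
- stop_button: Small red push button (cap 23 mm across) on the strip in a metal bezel 30 mm across, standing 14 mm high; not the emergency stop. Origin as the green one. Not to be touched.
- start_button_cap (a joint): Green button's travel, m: 0 up, 0.005 pressed.
- stop_button_cap (a joint): Small red button's travel, m: 0 up, 0.005 pressed.
- pilot_lamp: White pilot lamp on the strip, metal bezel 30 mm across, standing 19 mm high. Origin: centre of its underside on the strip. Not to be touched.
- voltage_tester: Loose yellow and black voltage tester, 142 by 15 by 13 mm, lying along the duct between the breakers and the terminals, its top 83 mm above the table; origin under the middle of its yellow body.
- spare_relay: Loose clear plug-in relay, 28 by 22 by 38 mm, standing on the free end of the terminal rail; origin under its middle.
- screwdriver: Loose yellow screwdriver lying on the table to the right of the panel.
- side_cutters: Loose side cutters with red grips, about 140 mm long, lying on the table on the right.
- multimeter: Loose red and black multimeter, 180 by 86 by 45 mm, lying on the table on the left; origin under its middle.
- tape_roll: Loose roll of blue tape, 60 mm across, 18 mm high, on the table on the left; origin under its middle.
- ferrule_jar: Loose clear jar with black cap, 44 mm across, 55 mm high, on the table on the right; origin under its middle.
- marker_pen: Loose black pen, 135 by 11 by 11 mm, on the drawing on the right; origin under its middle.

How it is judged (in metres and radians):
On the way, in this order (a step that is already met when the one before it is completed fails the run):
1. fingertips dwell just above the emergency-stop mushroom, touching nothing, for 1.5 s, the off breaker still off (horizontal distance between the grasp point and emergency_stop_top below 0.025 m and z of the grasp point in the frame of emergency_stop_top between 0.019 and 0.07 m and value of joint off_breaker_toggle below 0.3 rad and contact force between each of the fingers, the arm and anything else below 0.3 N), for 1.5 s.
2. fingertips dwell just above the face of the breaker that is off, touching nothing, for 1.5 s, its toggle still off (x of the grasp point in the frame of off_breaker between -0.04 and 0.04 m and y of the grasp point in the frame of off_breaker between -0.025 and 0.025 m and z of the grasp point in the frame of off_breaker between 0.092 and 0.148 m and value of joint off_breaker_toggle below 0.3 rad and contact force between each of the fingers, the arm and anything else below 0.3 N), for 1.5 s.
3. that breaker's toggle is pushed fully over to on (value of joint off_breaker_toggle above 0.9 rad), for 0.2 s.
At the end, for the whole second after the job is handed in: After both dwells (1.5 s each, tips within 25 mm of the mushroom axis, then over the off breaker, up to 50 mm above, no contact) the toggle stands at 0.9 of 1.1 rad or more; the other toggles are on (over 0.95 rad), both buttons up, every loose thing within 15 mm of its start (value of joint off_breaker_toggle above 0.9 rad and value of joint each of on_breaker_1_toggle, on_breaker_2_toggle above 0.95 rad and value of joint each of start_button_cap, stop_button_cap below 0.002 m and distance of each of voltage_tester, spare_relay, screwdriver, side_cutters, multimeter, tape_roll, ferrule_jar, marker_pen from where it was at the start of the episode below 0.015 m); the robot touches nothing.
It fails at once if the emergency stop is touched (contact force between any of the fingers, the arm and emergency_stop above 0.5 N).
It fails at once if another control device is touched (contact force between any of the fingers, the arm and start_button above 0.5 N or contact force between any of the fingers, the arm and stop_button above 0.5 N or contact force between any of the fingers, the arm and pilot_lamp above 0.5 N).
It fails at once if another breaker is touched or switched (contact force between any of the fingers, the arm and on_breaker_1 above 0.5 N or contact force between any of the fingers, the arm and on_breaker_2 above 0.5 N or value of joint any of on_breaker_1_toggle, on_breaker_2_toggle below 0.95 rad).
It fails at once if a tool or loose part is moved or picked up (distance of any of voltage_tester, spare_relay, screwdriver, side_cutters, multimeter, tape_roll, ferrule_jar, marker_pen from where it was at the start of the episode above 0.015 m).
It also fails if it takes over 45 s, if anything falls off the work surface, if the arm or the gripper's body presses on something with over 40 N, if the wrist force passes 120 N, or if a joint passes its speed limit or range.

ROBOT

A 7-joint arm with a two-finger parallel gripper is mounted at the origin on the work surface. World frame = base frame: x ahead of the robot, y to its left, z up, the work surface at z = 0. Lengths are in mm, angles in rad, forces in N, time in s.
With the tool pointing down it reaches from about 400 to 875 mm from the base axis. Payload 4.4 kg.
Tool frame: the origin (TCP) lies at the very end of the fingers, on their centre line; the grasp point (between the pads) lies 19 mm behind it; z points along the fingers, y is the direction in which the jaws open and shut (so a half turn about z gives the same grasp; the last joint's range is limited). The gripper opens to 85 mm and grips with 20 to 120 N. Pads are 22 mm wide; open, the fingers measure 114 mm over their backs; the gripper's body (76 mm by 85 mm) begins 54 mm behind the grasp point. The pads swing forward as they close: fully open they stand 13 mm farther back than shut.
Start: joints at [1.084, 0.628, 0.038, 1.517, -0.027, 0.996, -0.02], TCP at [265.547, -593.298, 231.313] pointing down, gripper open.
Joint ranges: [-3.06, 3.06], [-0.37, 2.12], [-1.25, 1.32], [0.18, 2.47], [-1.1, 4.24], [0.23, 1.98], [-2.94, 2.94]. Speed limits (rad/s): [2.57, 2.57, 3.14, 3.14, 3.14, 3.14, 3.14].

INTERFACE

Orientations are given as [roll, pitch, yaw] about the fixed x, y, z axes, in that order (R = Rz(yaw) Ry(pitch) Rx(roll)).
In Python, from cell import ctrl gives the robot as it stands. The module is installed in compiled form; this text tells all that it offers.
- The arm moves only by the shell command python3 -m jog 'ROWS'. ROWS is text: rows parted by semicolons, each of 7 numbers parted by spaces: the shift along the tool's x, y, z in mm, then the turn, a rotation vector about the tool's x, y, z in degrees, then the opening, from -1 (shut) to 1 (fully open). In form: x y z wx wy wz claw; .... A call has 1 to 8 rows; each row is the pose to reach, as a shift and turn from the pose commanded when the call began, along the tool's axes at that moment; what a row does not reach only later rows make up. A row lasts 1/8 s, in which the tool goes at most 62.5 mm and 10.7 degrees, less where a joint would pass 70% of its speed; a pose out of reach is approached as far as the arm can. A call with a gripper value outside its range is refused whole. The fingers move at their own pace and stop on an object; the grip force is fixed at half the most. Time passes only in rows, so rows that repeat a pose let the fingers close. It gives the time, the measured TCP pose, the force and the opening at its end, in the units of the state.
- ctrl.read_state(): the state, without advancing time (a new reading comes with each control period).
- ctrl.get_image(name): name is "scene" or "side" or "wrist"; returns a dict with "image" (420x560x3 uint8, red, green, blue), "z_map" (420x560 float32, mm along the optical axis (not along the pixel's ray), 0 where there is no reading), "vertical_fov" (degrees; the focal length in pixels is half the picture's height over the tangent of half this angle, whatever the lens; pixels are square), "cx", "cy" (the principal point, pixels), "extrinsics" (4x4, takes a point from world to camera coordinates); the wrist camera has in their place "hand_eye" (4x4, takes a point from camera to tool coordinates, whose origin is the TCP and whose axes are the flange's). Camera axes: x right, y down, z forward; pixel columns grow to the right and rows downward; lengths in mm; the calibration is good to about 2 mm. A picture is of the moment at which its call begins: read the wrist's pose just before it.
- ctrl.finish_job(): hands the job in, once; it reports no verdict.
The state is a dict: "clock": time; "qpos": joint angles; "qd": joint speeds; "tau": joint torques, N m; "eef_pos": TCP position; "tool_rot": TCP orientation; "force": force on the tool from outside, world axes, zero at the start; "torque": the same for the moment, N m; "width": finger opening in mm.
Only numpy, scipy, OpenCV 4.12 (cv2) and the standard library are available. Lean on these libraries where they do the work, as an engineer would, in place of code of your own. Each camera call takes 0.05 s, during which the arm holds its last target.

## Working session

There is one attempt and no reset: what is moved stays moved. The work goes in short steps, Python scripts to look and compute and a shell command to move; the robot and the scene stay as the last step left them, time stands still between calls to the robot, and variables do not carry over. Pictures are saved under pics/ and viewed, and the job is handed in when it is done.

```bash
mkdir -p pics; cat > h.py <<'E'
import numpy as np, cv2
from cell import ctrl
def snap(name,fn):
    s=ctrl.read_state(); d=ctrl.get_image(name)
    cv2.imwrite('pics/'+fn+'.png',d['image'][:,:,::-1]); 
    np.savez(fn+'.npz',**{k:np.array(v) for k,v in d.items()},eef=s['eef_pos'],rot=s['tool_rot'])
    return s,d
def world(d,u,v,T=None):
    h=d['image'].shape[0]; f=h/2/np.tan(np.radians(float(d['vertical_fov']))/2)
    z=d['z_map'][v,u]
    p=np.array([(u-d['cx'])/f*z,(v-d['cy'])/f*z,z,1])
    return (np.linalg.inv(d['extrinsics'])@p)[:3]
def allworld(d):
    h,w=d['z_map'].shape; f=h/2/np.tan(np.radians(float(d['vertical_fov']))/2)
    v,u=np.mgrid[:h,:w]; z=d['z_map']
    P=np.stack([(u-d['cx'])/f*z,(v-d['cy'])/f*z,z,np.ones_like(z)],-1)
    return (P@np.linalg.inv(d['extrinsics']).T)[...,:3]
E
python3 - <<'E'
from h import *
for n in ['scene','side']:
    s,d=snap(n,n+'0'); print(d['vertical_fov'],d['cx'],d['cy']); print(d['extrinsics'])
print(s)
E
```

```text
42.58328898305234 274.4448819607076 210.90158581523508
[[-5.38065923e-01  8.42902455e-01  7.16934046e-04  3.31260748e+02]
 [ 6.16346037e-01  3.94023780e-01 -6.81808495e-01 -2.51211426e+02]
 [-5.74980543e-01 -3.66416038e-01 -7.31530356e-01  1.77791694e+03]
 [ 0.00000000e+00  0.00000000e+00  0.00000000e+00  1.00000000e+00]]
56.0983365387857 277.6211429879339 217.38273323116485
[[ 8.96220268e-01 -4.43281737e-01 -1.70450345e-02 -4.76687560e+02]
 [-2.44414384e-01 -4.61358273e-01 -8.52883435e-01  1.97965199e+02]
 [ 3.70203783e-01  7.68537472e-01 -5.21823068e-01  1.25742479e+03]
 [ 0.00000000e+00  0.00000000e+00  0.00000000e+00  1.00000000e+00]]
{'clock': 0.05, 'qpos': array([ 1.0841954 ,  0.62933579,  0.03843759,  1.51832657, -0.02699893,
        0.99629583, -0.02000134]), 'qd': array([ 0.00021519, -0.00257242,  0.00120592, -0.00103881, -0.00073646,
        0.00051453, -0.00095317]), 'tau': array([ 1.92153449e-03, -5.65060973e+01,  1.23148866e+00, -1.94198084e+01,
        1.12502812e-02,  5.27555676e-03, -5.31504065e-05]), 'eef_pos': array([ 265.3038515 , -592.73413445,  230.408947  ]), 'tool_rot': array([-3.13974508e+00,  2.13194415e-05,  4.20804659e-01]), 'force': array([-0.25193191, -0.36892214, -0.7610654 ]), 'torque': array([ 0.05642952, -0.03967822,  0.04019609]), 'width': 85.48928926791082}
```

View pics/scene0.png

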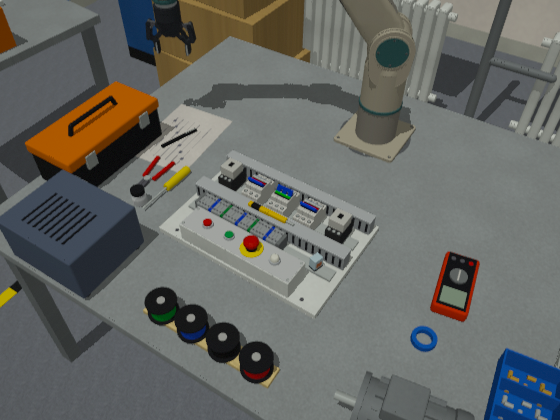

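View pics/side0.png

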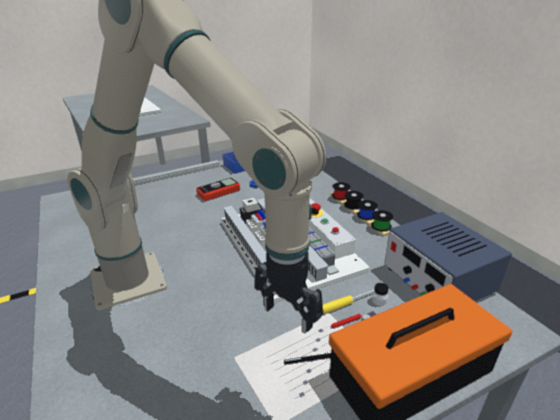

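The scene view shows the red mushroom on its yellow disc near (251,243). The breakers are at about (258,182), (284,193) and (310,207), and the middle one seems to show green. I'll zoom in and measure.

```bash
python3 - <<'E'
from h import *
d=dict(np.load('scene0.npz'))
im=d['image'][145:275,190:350,::-1]
cv2.imwrite('pics/z1.png',cv2.resize(im,None,fx=5,fy=4.6,interpolation=cv2.INTER_CUBIC))
P=allworld(d); hsv=cv2.cvtColor(d['image'],cv2.COLOR_RGB2HSV)
H,S,V=[hsv[...,i].astype(int) for i in range(3)]
reg=np.zeros(H.shape,bool); reg[145:310,160:380]=1
def comps(m,nm):
    n,l,st,c=cv2.connectedComponentsWithStats((m&reg).astype(np.uint8))
    for i in range(1,n):
        if st[i,4]>=6:
            q=P[l==i]; print(nm,c[i].round(1),st[i,4],np.median(q,0).round(1),q.min(0).round(1),q.max(0).round(1))
comps((S>120)&(V>60)&((H<8)|(H>172)),'red')
comps((S>120)&(V>50)&(H>45)&(H<85),'green')
comps((S>120)&(V>50)&(H>100)&(H<130),'blue')
comps((S>120)&(V>80)&(H>18)&(H<35),'yel')
E
```

```text
red [166.4 168. ] 79 [ 501.8 -464.8   10. ] [ 467.1 -474.6   -1.3] [ 535.2 -460.4   18.2]
red [259.1 180.4] 16 [ 464.9 -147.2   91.6] [ 460.8 -170.8   85.9] [ 473.6 -125.9   98.2]
red [313.9 206.3] 11 [468.5  29.1  90.3] [464.   16.   87.3] [471.   43.2  92.7]
red [207.1 221.9] 51 [ 668.7 -172.8   94.4] [ 657.3 -183.7   85.8] [ 675.7 -163.4  100.5]
red [250.7 242. ] 180 [676.3 -30.3 113.7] [653.7 -53.6  90. ] [1355.3  471.2 1129.1]
green [282.3 194.3] 45 [475.8 -63.4  91.1] [470.6 -90.8  83.6] [482.2 -39.6  94.7]
green [227. 209.] 22 [ 585.3 -171.8   68. ] [ 565.8 -177.    62.5] [ 600.6 -167.4   72.3]
green [221.  215.2] 8 [ 609.4 -172.9   66.7] [ 607.4 -176.3   54.6] [ 614.6 -171.3   71.3]
green [252.1 225.1] 33 [595.6 -83.1  66.9] [569.1 -88.   60.2] [615.7 -78.9  72.4]
green [228.6 234. ] 45 [ 669.1 -103.6   90.7] [ 659.6 -114.5   87. ] [679.5 -95.   95.8]
green [174.3 308.3] 6 [ 887.2 -110.    28.7] [ 882.8 -112.4   25. ] [ 894.3 -107.1   37.5]
blue [255.  181.4] 57 [ 481.7 -150.3  101.6] [ 419.3 -218.5   23.2] [ 488.8 -124.7  107.6]
blue [284.5 189.6] 106 [465.4 -63.6  99.7] [456.4 -89.   87.7] [471.6 -40.7 111.1]
blue [214.  204.6] 46 [ 591.9 -211.6   67.3] [ 561.1 -219.9   58.7] [ 612.6 -206.1   73.3]
blue [307.6 206.5] 67 [486.4  20.1 102.3] [477.9  -6.8  85.2] [491.4  45.1 109.8]
blue [240.2 218.4] 49 [ 592.2 -122.4   66.6] [ 566.3 -128.5   57.6] [ 614.2 -116.9   73.2]
blue [268.2 232.8] 52 [595.8 -32.5  67. ] [565.6 -38.6  60. ] [1355.3  471.2 1129.1]
yel [176.8 177.7] 259 [ 526.9 -401.4   21.9] [ 469.9 -426.8   -5.9] [1355.3  471.2 1129.1]
yel [250.1 203.1] 21 [ 543.9 -123.9   82.6] [ 535.3 -130.3   71.7] [ 548.2 -116.    88.7]
yel [272.5 214. ] 184 [544.8 -52.9  82.3] [531.8 -94.4  69.7] [1355.3  471.2 1129.1]
yel [251.3 250.4] 193 [680.9 -24.3  82.6] [639.2 -65.2  77.8] [1355.3  471.2 1129.1]
```

View pics/z1.png

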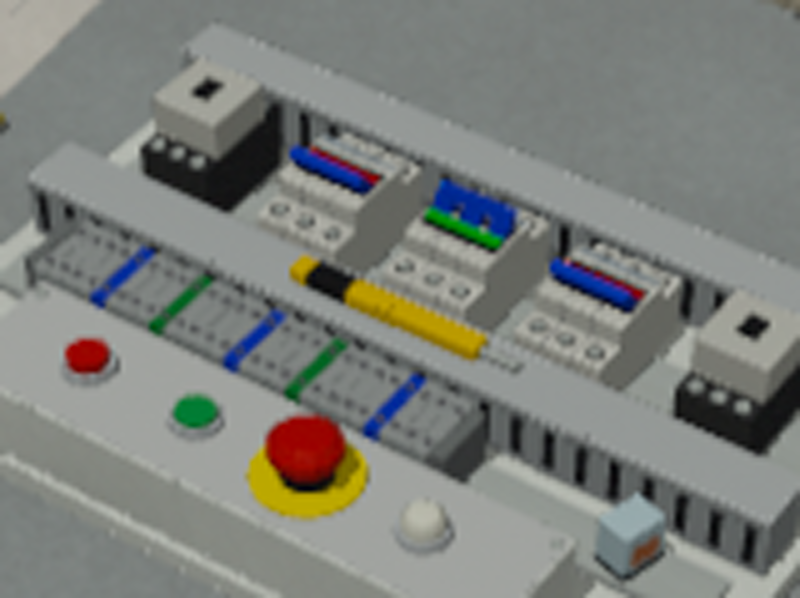

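The middle breaker, at roughly (466,-64), is the off one: its toggle leans near and green shows beyond it. The mushroom is at roughly (676,-32,116). Next I'll move above the panel, shut and aligned, and look with the wrist camera.

```bash
cat >> h.py <<'E'
from scipy.spatial.transform import Rotation as Ro
def delta(target,yaw_deg):
    s=ctrl.read_state(); R=Ro.from_euler('xyz',s['tool_rot'])
    t=R.inv().apply(np.array(target)-s['eef_pos'])
    w=(R.inv()*Ro.from_euler('xyz',[180,0,yaw_deg],degrees=True)).as_rotvec(degrees=True)
    print('shift',t.round(1),'rot',w.round(2),'from',s['eef_pos'].round(1),np.degrees(s['tool_rot']).round(2),'clk',s['clock'],'w',s['width'])
def wworld(d):
    h,w=d['z_map'].shape; f=h/2/np.tan(np.radians(float(d['vertical_fov']))/2)
    v,u=np.mgrid[:h,:w]; z=d['z_map']
    P=np.stack([(u-d['cx'])/f*z,(v-d['cy'])/f*z,z,np.ones_like(z)],-1)@d['hand_eye'].T
    return P[...,:3]@Ro.from_euler('xyz',d['rot']).as_matrix().T+d['eef']
E
python3 -c "
from h import *
delta([530,-60,330],-1.5)"
```

```text
shift [ 459.2 -378.4  -98.9] rot [-9.000e-02  2.000e-02  2.561e+01] from [ 265.3 -592.8  230.5] [-179.91    0.     24.11] clk 0.1 w 85.5938393711404
```

```bash
python3 -m jog '0 0 -50 0 0 0 -1; 55 -45 -99 0 0 8 -1; 100 -85 -99 0 0 16 -1; 150 -125 -99 0 0 25.6 -1; 200 -165 -99 0 0 25.6 -1; 245 -200 -99 0 0 25.6 -1; 290 -240 -99 0 0 25.6 -1; 335 -275 -99 0 0 25.6 -1'; python3 -c "
from h import *
delta([530,-60,330],-1.5)"
```

```text
clock: 1.1
eef_pos: [455.7, -210.5, 330.3]
tool_rot: [3.142, 0.0, -0.026]
force: [1.1, -0.6, 0.6]
width: 0.4
shift [  70.4 -152.4    0.2] rot [0.   0.01 0.01] from [ 455.7 -210.5  330.3] [ 1.80e+02  1.00e-02 -1.49e+00] clk 1.1 w 0.35038786608087413
```

```bash
python3 -m jog '20 -50 0 0 0 0 -1; 45 -100 0 0 0 0 -1; 70 -152 0 0 0 0 -1; 70 -152 0 0 0 0 -1; 70 -152 0 0 0 0 -1'; python3 - <<'E'
from h import *
s,d=snap('wrist','w1'); print(s['clock'],s['eef_pos'])
d=dict(np.load('w1.npz')); P=wworld(d); np.save('P1.npy',P)
hsv=cv2.cvtColor(d['image'],cv2.COLOR_RGB2HSV); H,S,V=[hsv[...,i].astype(int) for i in range(3)]
def comps(m,nm):
    n,l,st,c=cv2.connectedComponentsWithStats(m.astype(np.uint8))
    for i in range(1,n):
        if st[i,4]>=60:
            q=P[l==i]; print(nm,c[i].round(0),st[i,4],np.median(q,0).round(1),q.min(0).round(0),q.max(0).round(0))
comps((S>120)&(V>60)&((H<8)|(H>172)),'red')
comps((S>120)&(V>50)&(H>45)&(H<85),'green')
comps((S>120)&(V>50)&(H>100)&(H<130),'blue')
comps((S>120)&(V>80)&(H>18)&(H<35),'yel')
E
```

```text
clock: 1.72
eef_pos: [528.7, -62.9, 329.9]
tool_rot: [3.141, 0.001, -0.026]
force: [0.6, -0.7, 0.6]
width: 0.1
1.725 [528.70735583 -62.94611926 329.86470987]
red [244.  27.] 1520 [668.7 -34.2 114.5] [610. -65. 102.] [689. -14. 472.]
red [387.  31.] 482 [ 665.3 -172.3   93.9] [ 610. -187.   85.] [677. -65. 472.]
red [207. 221.] 199 [471.5  22.1  90.8] [467. -65.  88.] [610.  46. 472.]
red [353. 221.] 204 [ 467.  -147.7   90.9] [ 463. -172.   88.] [ 470. -124.   93.]
green [315.  29.] 295 [ 669.5 -102.1   89.9] [ 610. -113.   88.] [678. -65. 472.]
green [374. 110.] 252 [ 589.3 -171.    66.7] [ 567. -176.   64.] [ 611. -166.   69.]
green [294. 115.] 76 [586.1 -81.6  66.8] [579. -85.  65.] [596. -77.  68.]
green [280. 216.] 245 [475.6 -63.1  90.4] [472. -86.  86.] [479. -40.  93.]
blue [249. 109.] 271 [595.5 -31.2  66.8] [570. -36.  64.] [616. -27.  69.]
blue [329. 111.] 292 [ 590.5 -121.    66.6] [ 568. -126.   65.] [ 613. -116.   69.]
blue [409. 111.] 301 [ 587.8 -210.8   66.5] [ 565. -216.   64.] [610. -65. 472.]
blue [204. 213.] 341 [486.3  21.5 103.8] [477. -65.  93.] [610.  45. 472.]
blue [355. 213.] 370 [ 481.6 -146.8  103.5] [ 454. -193.   28.] [610. -65. 472.]
blue [280. 227.] 571 [465.4 -61.8 102.2] [457. -86.  86.] [610. -40. 472.]
yel [248.  36.] 1406 [661.8 -39.4  82.1] [610. -65.  79.] [698.  -4. 472.]
yel [539. 156.] 1752 [ 524.1 -399.3   22.8] [ 472. -433.   -0.] [610. -65. 472.]
yel [269. 158.] 978 [542.1 -53.3  82.8] [534. -92.  74.] [610. -11. 472.]
yel [332. 157.] 132 [ 540.9 -123.2   82.6] [ 533. -129.   79.] [610. -65. 472.]
```

View pics/w1.png

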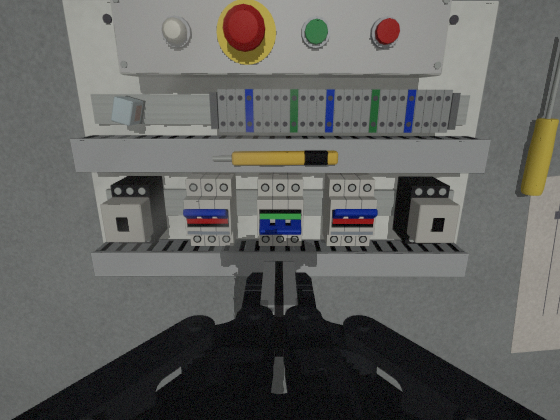

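The wrist view confirms it: the mushroom is at (246,31), the off breaker is the middle one at (280,220), and both neighbours show red strips. I'll refine the breaker and mushroom geometry.

```bash
python3 - <<'E'
from h import *
d=dict(np.load('w1.npz')); P=wworld(d); s=dict(np.load('scene0.npz')); Q=allworld(s)
c,sn=np.cos(np.radians(-1.6)),np.sin(np.radians(-1.6))
for nm,A in (('w',P),('s',Q)):
    p=A.reshape(-1,3)
    m=(abs(p[:,0]-669)<32)&(abs(p[:,1]+34)<32)&(p[:,2]>106)&(p[:,2]<125)
    q=p[m]; print(nm,'mush',len(q),q.mean(0).round(1),q.min(0).round(1),q.max(0).round(1))
    for y0 in (-148,-63,21.5):
        m=(abs(p[:,0]-472)<60)&(abs(p[:,1]-y0)<35)
        q=p[m]
        n=q[(q[:,2]>84.5)&(q[:,2]<90.5)&(abs(q[:,1]-y0)<19)]; print(y0,'nose x pct',np.percentile(n[:,0],[1,5,50,95,99]).round(1),len(n))
        b=q[(q[:,2]>69)&(q[:,2]<93)&(q[:,0]>450)&(q[:,0]<515)]; print('  y',np.percentile(b[:,1],[1,3,97,99]).round(1))
        t=q[q[:,2]>97]; print('  toggle',len(t),t.mean(0).round(1),np.percentile(t,[3,97],axis=0).round(1).tolist())
E
```

```text
w mush 1558 [668.9 -33.6 113.6] [650.  -52.7 106.7] [688.9 -13.3 118. ]
-148 nose x pct [447.7 449.1 463.3 491.4 492.2] 762
  y [-174.1 -172.8 -120.8 -120.3]
  toggle 350 [ 481.5 -147.1  103.3] [[476.0, -169.4, 99.9], [485.7, -124.7, 105.7]]
-63 nose x pct [449.8 463.6 483.1 493.9 494.5] 657
  y [-89.7 -88.7 -37.1 -36.3]
  toggle 5129 [519.2 -64.6 362.4] [[462.7, -97.2, 102.3], [531.4, -28.7, 400.6]]
21.5 nose x pct [451.9 453.5 468.1 495.9 496.9] 799
  y [-5.  -4.5 47.  48.3]
  toggle 356 [485.8  21.3 103.4] [[478.9, -0.9, 98.2], [489.9, 43.8, 105.9]]
s mush 169 [673. -32. 114.] [649.9 -53.6 106.3] [689.4 -14.5 120.7]
-148 nose x pct [444.9 448.2 478.8 491.  492.5] 91
  y [-176.9 -174.5 -122.1 -121.3]
  toggle 53 [ 481.8 -147.5  103.5] [[475.9, -170.8, 98.4], [488.1, -126.6, 108.9]]
-63 nose x pct [458.7 463.  484.5 494.7 496.5] 71
  y [-91.7 -89.8 -37.3 -36.2]
  toggle 75 [463.8 -62.9 103.1] [[457.5, -87.3, 98.0], [469.3, -42.0, 109.3]]
21.5 nose x pct [449.6 452.3 483.6 496.  498. ] 109
  y [-7.1 -5.2 47.4 47.9]
  toggle 62 [486.2  21.7 103.8] [[480.8, -1.2, 97.9], [490.3, 43.6, 108.4]]
```

```bash
python3 -c "
from h import *
delta([669,-33.5,143],-1.6)"
```

```text
shift [139.7 -34.3 186.9] rot [0.05 0.06 0.01] from [528.6 -63.8 330.1] [ 1.7995e+02  6.0000e-02 -1.5900e+00] clk 1.775 w -0.3495614792233835
```

```bash
python3 -m jog '55 -15 30 0 0 0 -1; 110 -28 55 0 0 0 -1; 140 -34 85 0 0 0 -1; 140 -34 110 0 0 0 -1; 140 -34 140 0 0 0 -1; 140 -34 165 0 0 0 -1; 140 -34 180 0 0 0 -1; 140 -34 186 0 0 0 -1'; python3 -c "
from h import *
delta([669,-33.5,143],-1.6)"
```

```text
clock: 2.78
eef_pos: [669.7, -33.3, 143.7]
tool_rot: [3.141, 0.001, -0.028]
force: [0.1, -0.8, -0.3]
width: 0.1
shift [-0.6  0.2  0.7] rot [0.03 0.05 0.02] from [669.7 -33.3 143.7] [ 1.7997e+02  5.0000e-02 -1.5800e+00] clk 2.775 w 0.1490775283468167
```

```bash
for i in 1 2; do python3 -m jog '0 0 0 0 0 0 -1; 0 0 0 0 0 0 -1; 0 0 0 0 0 0 -1; 0 0 0 0 0 0 -1; 0 0 0 0 0 0 -1; 0 0 0 0 0 0 -1; 0 0 0 0 0 0 -1; 0 0 0 0 0 0 -1'; done; python3 -c "
from h import *
snap('scene','s2'); snap('side','d2')
d=dict(np.load('s2.npz'));i=d['image'][100:290,170:370,::-1];cv2.imwrite('pics/s2z.png',cv2.resize(i,None,fx=3.1,fy=3.1,interpolation=2))
delta([470,-63,185],-1.6)"
```

```text
clock: 3.78
eef_pos: [670.1, -32.0, 144.3]
tool_rot: [3.142, 0.0, -0.026]
force: [-0.2, -0.5, 0.4]
width: -0.1
clock: 4.78
eef_pos: [670.1, -32.1, 144.3]
tool_rot: [3.142, -0.0, -0.026]
force: [-0.1, 0.1, -0.2]
width: 0.1
shift [-199.2   36.1  -40.7] rot [-0.   -0.    0.11] from [670.1 -32.1 144.3] [-180.     -0.     -1.49] clk 4.875 w 0.19485540758538616
```

View pics/s2z.png

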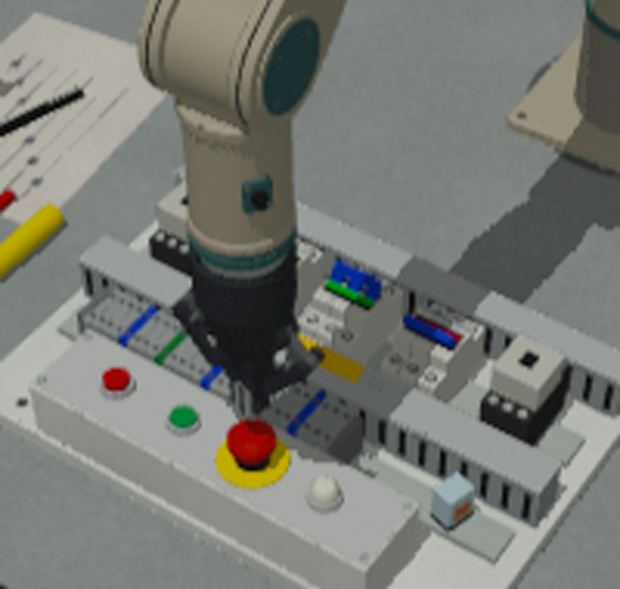

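The zoomed scene view shows the fingertips straight above the mushroom (250,430), with clear space between. They dwelt there for 2 s. Next is the dwell over the off breaker.

```bash
python3 -m jog '0 0 -35 0 0 0 -1; -50 9 -41 0 0 0 -1; -100 18 -41 0 0 0 -1; -150 27 -41 0 0 0 -1; -199 36 -41 0 0 0 -1; -199 36 -30 0 0 0 -1; -199 36 0 0 0 0 -1; -199 36 13 0 0 0 -1';  python3 -m jog '0 0 0 0 0 0 -1; 0 0 0 0 0 0 -1; 0 0 0 0 0 0 -1; 0 0 0 0 0 0 -1; 0 0 0 0 0 0 -1; 0 0 0 0 0 0 -1; 0 0 0 0 0 0 -1; 0 0 0 0 0 0 -1';  python3 -m jog '0 0 0 0 0 0 -1; 0 0 0 0 0 0 -1; 0 0 0 0 0 0 -1; 0 0 0 0 0 0 -1; 0 0 0 0 0 0 -1; 0 0 0 0 0 0 -1; 0 0 0 0 0 0 -1; 0 0 0 0 0 0 -1'; python3 -c "
from h import *
snap('scene','s3'); snap('wrist','w3');
d=dict(np.load('s3.npz'));i=d['image'][130:250,210:360,::-1];cv2.imwrite('pics/s3z.png',cv2.resize(i,None,fx=4.8,fy=4.8,interpolation=2))
delta([436,-63,130],-1.6)"
```

```text
clock: 5.88
eef_pos: [470.6, -62.6, 130.2]
tool_rot: [-3.141, 0.001, -0.026]
force: [-0.0, -0.4, -0.9]
width: 0.2
clock: 6.88
eef_pos: [470.2, -62.9, 131.3]
tool_rot: [-3.142, 0.0, -0.026]
force: [0.9, 0.0, -0.3]
width: -0.1
clock: 7.88
eef_pos: [470.2, -62.9, 131.3]
tool_rot: [-3.142, -0.0, -0.026]
force: [0.5, 0.2, 0.1]
width: -0.1
shift [-34.2   1.    1.3] rot [ 0.   -0.    0.11] from [470.2 -62.9 131.3] [180.    -0.    -1.49] clk 7.975 w 0.1764860891756359
```

View pics/s3z.png

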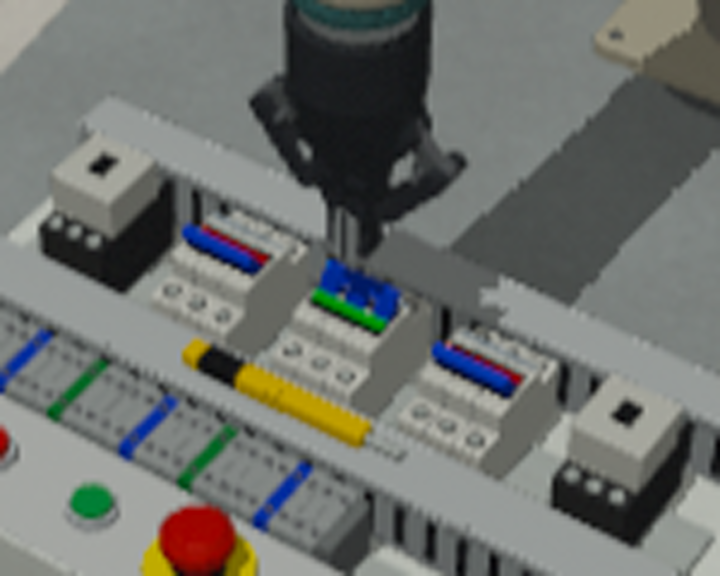

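View pics/w3.png

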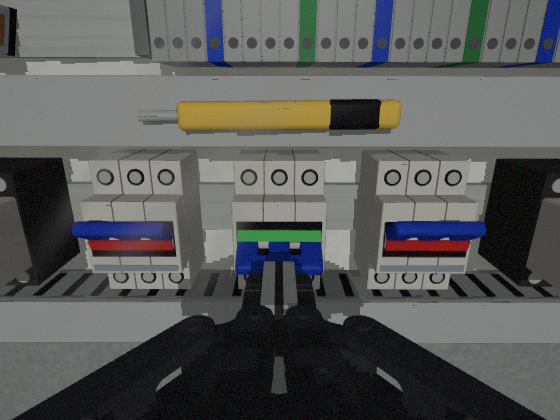

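Both views show the shut fingers centred over the off toggle (280,250 in the wrist view), with clearance. Next I'll draw back to the near side and go down.

```bash
python3 -m jog '-20 1 0 0 0 0 -1; -37 1 0 0 0 0 -1; -37 1 0 0 0 0 -1; -37 1 15 0 0 0 -1; -37 1 28 0 0 0 -1; -37 1 38 0 0 0 -1; -37 1 38 0 0 0 -1; -37 1 38 0 0 0 -1'; python3 -c "
from h import *
snap('scene','s4'); snap('wrist','w4');
d=dict(np.load('s4.npz'));i=d['image'][130:250,210:360,::-1];cv2.imwrite('pics/s4z.png',cv2.resize(i,None,fx=4.8,fy=4.8,interpolation=2))
delta([463,-63,93],-1.6)"
```

```text
clock: 8.98
eef_pos: [433.4, -62.9, 93.4]
tool_rot: [3.142, -0.0, -0.026]
force: [1.4, -0.3, -0.3]
width: 0.1
shift [29.5 -0.7  0.6] rot [ 0.   -0.04  0.11] from [433.5 -62.9  93.6] [ 1.80e+02 -4.00e-02 -1.49e+00] clk 9.075 w 0.06837413718350505
```

View pics/s4z.png

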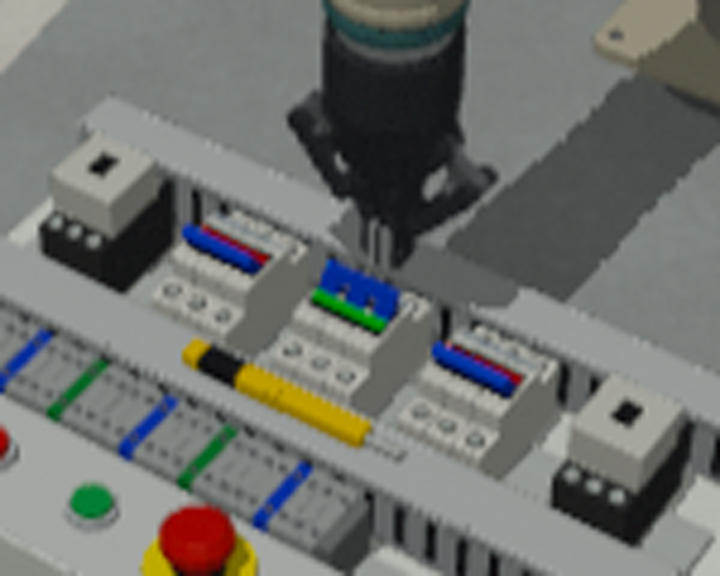

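View pics/w4.png

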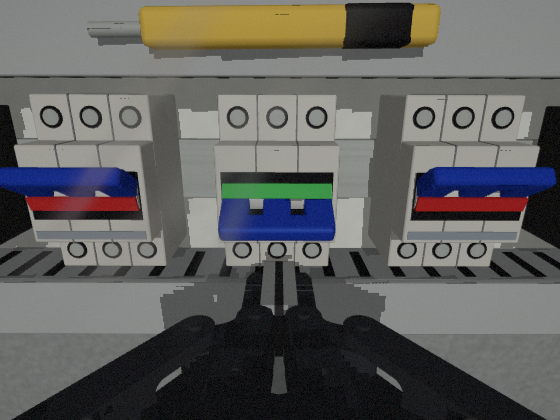

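The tips are behind the toggle on the robot's side, centred in y and touching nothing. Now I'll push.

```bash
python3 -m jog '6 0 0 0 0 0 -1; 10 0 0 0 0 0 -1; 13 0 0 0 0 0 -1; 16 0 0 0 0 0 -1; 19 0 0 0 0 0 -1; 22 0 0 0 0 0 -1; 24 0 0 0 0 0 -1; 26 0 0 0 0 0 -1'; python3 -m jog '1 0 0 0 0 0 -1; 2 0 0 0 0 0 -1; 3 0 0 0 0 0 -1; 3 0 0 0 0 0 -1';python3 -c "
from h import *
snap('wrist','w5');snap('scene','s5');
d=dict(np.load('s5.npz'));i=d['image'][130:250,210:360,::-1];cv2.imwrite('pics/s5z.png',cv2.resize(i,None,fx=4.8,fy=4.8,interpolation=2))
delta([463,-63,93],-1.6)"
```

```text
clock: 10.07
eef_pos: [458.1, -63.6, 93.2]
tool_rot: [-3.142, 0.002, -0.026]
force: [-5.5, -0.4, 5.8]
width: 0.4
clock: 10.58
eef_pos: [462.3, -63.7, 93.3]
tool_rot: [3.142, -0.0, -0.026]
force: [-3.9, -1.2, 2.8]
width: -0.1
shift [ 0.7 -0.7  0.3] rot [ 0.   -0.01  0.11] from [462.3 -63.7  93.3] [ 1.80e+02 -1.00e-02 -1.49e+00] clk 10.675 w -0.2904939763491559
```

View pics/w5.png

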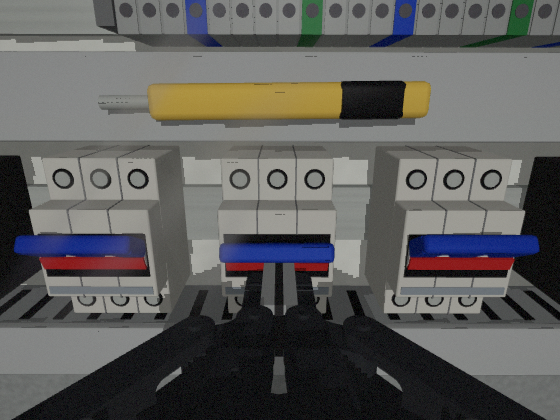

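View pics/s5z.png

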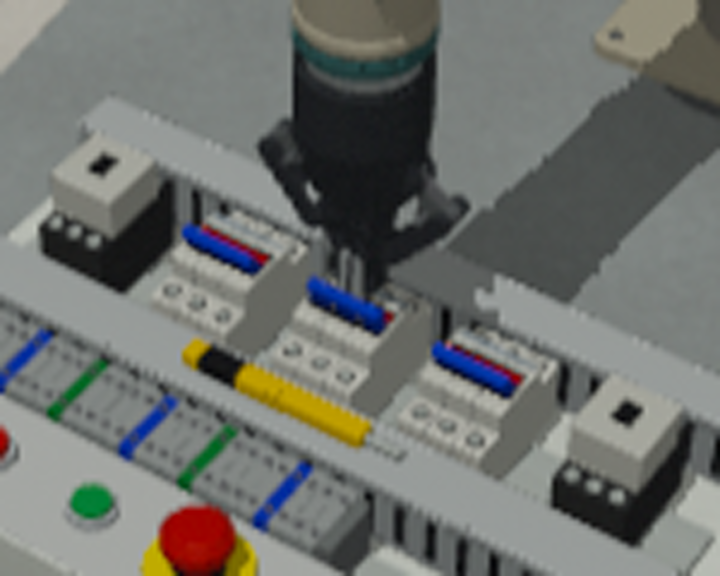

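The toggle is nearly over and red shows, but its bar (row 253) still stands a little nearer than the neighbours' (row 245). I'll push further until the stop is felt.

```bash
python3 -m jog '1 0 0 0 0 0 -1; 2 0 0 0 0 0 -1; 2 0 0 0 0 0 -1'; python3 -m jog '1 0 0 0 0 0 -1; 2 0 0 0 0 0 -1; 2 0 0 0 0 0 -1';python3 -c "
from h import *
snap('wrist','w6')
P=wworld(dict(np.load('w6.npz')));p=P.reshape(-1,3)
for y0,x0 in ((-147,471),(-63,473),(21.5,476)):
    q=p[(abs(p[:,1]-y0)<22)&(p[:,2]>97)&(p[:,2]<108)&(abs(p[:,0]-485)<14)]
    print(y0,len(q),q.mean(0).round(1),np.percentile(q[:,0],97))
"
```

```text
clock: 11.05
eef_pos: [464.1, -63.7, 93.1]
tool_rot: [3.142, 0.0, -0.026]
force: [-3.6, -0.3, 0.2]
width: -0.1
clock: 11.42
eef_pos: [464.8, -63.7, 93.0]
tool_rot: [-3.142, 0.003, -0.026]
force: [-6.6, -0.4, 1.5]
width: -0.0
-147 2162 [ 482.3 -147.1  103.5] 485.89561752548826
-63 2882 [482.4 -63.1 103.4] 488.1610448052468
21.5 2165 [486.7  21.3 103.7] 490.1409323177688
```

View pics/w6.png

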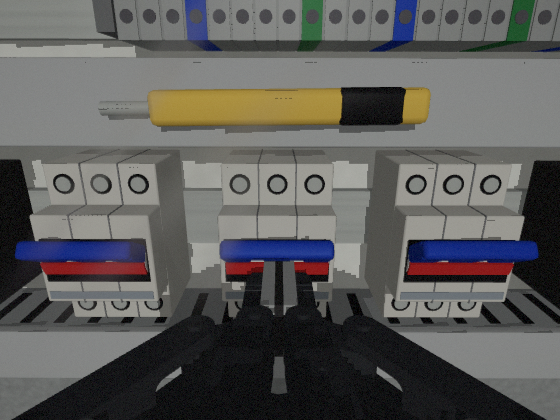

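The middle bar is now level with its neighbours (row 250), and the tip stopped advancing as the force rose, so the toggle is at its stop. I'll draw back and then lift clear.

```bash
python3 -m jog '0 0 0 0 0 0 -1; 0 0 0 0 0 0 -1; -10 0 0 0 0 0 -1; -25 0 0 0 0 0 -1; -35 0 0 0 0 0 -1; -35 0 -20 0 0 0 -1; -35 0 -70 0 0 0 -1; -35 0 -110 0 0 0 -1'; python3 -m jog '0 0 -60 0 0 0 -1; 0 0 -60 0 0 0 -1; 0 0 -60 0 0 0 -1; 0 0 -60 0 0 0 -1'; python3 -c "
from h import *
s,_=snap('wrist','w7'); snap('scene','s7');print(s['clock'],s['force'],abs(s['qd']).max())
P=wworld(dict(np.load('w7.npz')));p=P.reshape(-1,3)
for y0 in (-147,-63,21.5):
    q=p[(abs(p[:,1]-y0)<22)&(p[:,2]>97)&(p[:,2]<108)&(abs(p[:,0]-485)<14)]
    print(y0,len(q),q.mean(0).round(1),np.percentile(q[:,0],97))
a=np.load('scene0.npz')['image'].astype(int);b=np.load('s7.npz')['image'].astype(int)
cv2.imwrite('pics/diff.png',abs(a-b).max(2).clip(0,80).astype(np.uint8)*3)
"
```

```text
clock: 12.48
eef_pos: [432.5, -62.8, 205.2]
tool_rot: [3.142, -0.004, -0.026]
force: [1.1, 0.0, -0.6]
width: 0.2
clock: 12.98
eef_pos: [430.5, -62.7, 262.2]
tool_rot: [-3.141, 0.002, -0.026]
force: [-0.0, 0.4, 0.3]
width: -0.0
12.975 [-0.0092112   0.43211956  0.3272696 ] 0.006999265105356386
-147 656 [ 480.5 -147.   102.9] 485.38001287669744
-63 645 [482.7 -63.  103. ] 487.517882150965
21.5 656 [484.8  21.4 103.2] 489.65201038791986
```

View pics/w7.png

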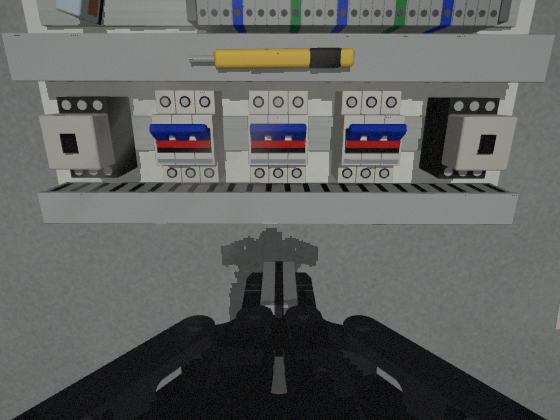

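View pics/s7.png

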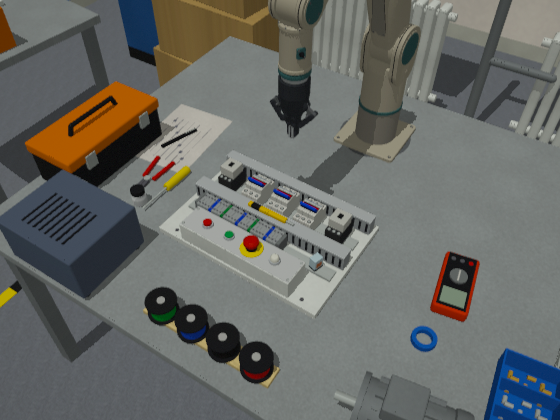

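View pics/diff.png

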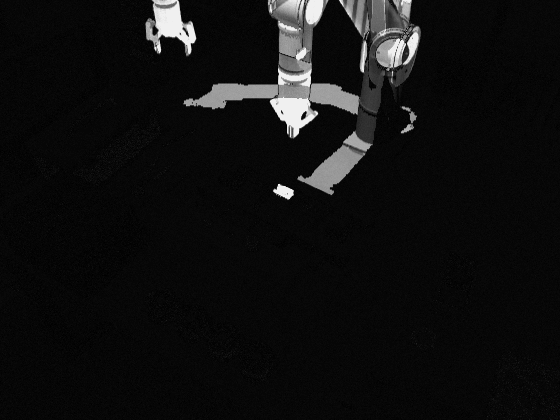

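All three toggles now stand alike. The before/after difference shows only the switched toggle (284,191), the arm and its shadow. I'm handing the job in.

```bash
python3 -c "
from cell import ctrl
print(ctrl.finish_job())"
```

```text
the job is handed in; nothing more can be done
None
```

The last circuit is on, and I handed the job in at about 13 s of the 45 s allowed; the hand-in itself gives no verdict.

- **Emergency stop:** I held the shut fingertips about 28 mm above the mushroom for just over 2 s. No contact force showed beyond the sensor noise of about 1 N.
- **Off breaker:** it was the middle of the three. I held the tips about 27 mm above its toggle for just over 2 s, with no contact.
- **Toggle:** I pushed it away with the shut fingertips at about 4 to 7 N. The first push stopped slightly short, so I went about 2.5 mm further until the tip stopped advancing and the force rose. I then drew back and lifted clear.

**Last checks:** the switched toggle stands in line with its two neighbours: their top edges are at x = 485.4, 487.5 and 489.7 mm, which matches the panel's slight turn. The force on the tool is back to about zero. Comparing the scene pictures from before and after shows only that toggle, the arm and its shadow changed, so the loose parts and control devices look undisturbed. No check failed or disagreed; the toggle angle was judged from images, not read directly.

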